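# Start a coarse clamp bolt by feel and screw it home

## Task

Take the hex-head bolt with the three side lugs out of the wooden rack and stand it upright in the hole of the copper bar. Its thread begins somewhere down in the hole where you cannot tell: turn the bolt gently backward (anticlockwise from above) until you feel its lugs drop into the thread starts, then screw it forward (clockwise) until its flange lies flat on the bar, and let go. Never force it against the thread, and leave the other things where they are.

Things in the scene. Friction and masses are not known exactly. Their poses are not given: they have to be found in the camera images.
- bolt: Plain steel clamp bolt, 75 mm tall, 0.2 to 0.4 kg, upright in one of the three rack holes. Origin: centre of its foot, z up its axis. Round shank 24 mm in diameter, z 0 to 45 mm, its lowest 8 mm tapered to 18 mm at the foot; flange 46 mm in diameter, z 45 to 49 mm; hexagonal head z 49 to 75 mm. The only thing in the rack with a flange and hexagonal head.
- bolt_head (a point): Middle of the bolt's hexagonal head, on the axis, 62 mm above its foot. The head is 26 mm tall, 30 mm across flats. Same axes as the bolt; flats face 0, 60, 120, ... degrees from its x axis (one pair is square to x).
- bolt_lugs (a point): Point on the bolt's axis, 24 mm above its foot, at the level of its three short thread lugs: 4.5 mm wide, 4 mm thick, slanted like the thread (5 mm in all in height), reaching 17.5 mm from the axis, at 0, 120 and 240 degrees from the bolt's x axis.
- fixture: Fixed steel block, 100 x 100 mm, with a copper bar on it (190 x 56 x 6 mm, long along the fixture's x), bar top 55 mm above the table. Four round stops 12 mm wide stand 1 mm above the bar top, 33 mm along x and 36 mm along y from the centre. Origin: centre of the underside, z up. Its yaw tells nothing about where the thread begins.
- hole (a point): Centre of the 37 mm hole in the bar, at the bar's top surface. Below it in the block is a right-handed three-start thread, 26 mm inner diameter and 53 mm deep; the angle of its starts is hidden and differs each time. Fully home the bolt's foot is 45 mm below this point and the flange lies on the bar.
- land (a point): Point on the hole's axis, 10 mm below the bar top, level with three flat lands where the lowered bolt's lugs normally rest (foot 31.5 mm below the bar top, flange 13.5 mm above the bar). The clockwise end of each land is a blunt edge 5 mm high: turning clockwise there only butts. Lugs that come down on these edges stand 5 mm higher and fall on to the land when turned slightly anticlockwise.
- start (a point): Point on the hole's axis, 20 mm below the bar top, level with the floor of the three thread starts. Within 1.8 rad of anticlockwise turning the lugs come over them and the loosely held bolt sinks 10 mm by its own weight (foot 41.5 mm below the bar top, flange 3.5 mm above it). Each start has about 0.2 rad of free turning, then a wall. (Lugs lowered right over the starts sink at once.)
- home (a point): Point on the hole's axis, 21 mm below the bar top: the lugs' centre height when the bolt is home. From the starts the bolt sinks 1 mm per 0.23 rad clockwise, by its own weight or drawn down by the thread: the flange meets the bar after 0.7 to 1.1 rad of clockwise turning, and the thread wedges tight at 1.0 to 1.4 rad; there is no need to tighten beyond.
- rack: Fixed wooden rack block, 64 x 200 x 35 mm, with three 27 mm through holes in a row along its y axis at y = -65, 0 and 65 mm. Origin: centre of the underside. The bolt's lugs rest on the rack top, so its foot stands 13.5 mm above the table.
- pin_a: Loose plain steel pin with a round head 32 mm in diameter and no lugs, 52 mm tall, standing in another hole of the rack; a bystander. Origin at its foot.
- pin_b: Same as pin_a, in the remaining hole; a bystander.
- gauge: Loose grey upright cylinder, 48 mm in diameter, 75 mm tall; a bystander. Origin at its foot.
- scraper: Loose hand scraper with a round grey handle, 190 mm long, lying; a bystander.
- offcut: Loose copper offcut with a hole, 70 x 40 x 12 mm; a bystander.
- collar: Loose steel collar, 48 mm in diameter, 14 mm tall; a bystander.
- oil: Loose white oil bottle, 52 mm in diameter, 120 mm tall; a bystander.
Mind the look-alikes: they are no part of the job. What is shaped like the bolt but turquoise is not meant.

How it is judged (in metres and radians):
On the way, in this order (a step that is already met when the one before it is completed fails the run):
1. the bolt's foot is lowered upright into the hole of the bar (z of bolt in the frame of hole below -0.015 m and horizontal distance between bolt and hole below 0.004 m and angle between bolt's own z axis and vertical below 0.15 rad), for 0.05 s.
2. the lugs have dropped into the thread starts (z of bolt in the frame of hole below -0.039 m and angle between bolt's own z axis and vertical below 0.1 rad), for 0.1 s.
At the end, for the whole second after the job is handed in: The bolt is screwed in fully: its flange lies on the bar (gap under 1.5 mm), it stands on the hole's axis (within 3 mm) and upright (within 0.05 rad), released and at rest (z of bolt in the frame of hole below -0.0435 m and horizontal distance between bolt and hole below 0.003 m and angle between bolt's own z axis and vertical below 0.05 rad and linear speed of bolt below 0.01 m/s and angular speed of bolt below 0.1 rad/s); the robot touches nothing.
It fails at once if the bolt is forced: more than 50 N between the bolt and the fixture with its thread (contact force between bolt and fixture above 50 N).
It fails at once if a bystander is shifted by more than 30 mm (distance of any of pin_a, pin_b, gauge, scraper, offcut, collar, oil from where it was at the start of the episode above 0.03 m).
It also fails if it takes over 69 s, if anything falls off the work surface, if the arm or the gripper's body presses on something with over 40 N, if the wrist force passes 120 N, or if a joint passes its speed limit or range.

## Robot

A 6-joint arm with a two-finger parallel gripper is mounted at the origin on the work surface. World frame = base frame: x ahead of the robot, y to its left, z up, the work surface at z = 0. Lengths are in m, angles in degrees, forces in N, time in s.
With the tool pointing down it reaches from about 0.375 to 0.9 m from the base axis. Payload 3.1 kg.
Tool frame: the origin (TCP) lies at the very end of the fingers, on their centre line; the grasp point (between the pads) lies 19 mm behind it (bot.tcp_to_grasp is the distance from the TCP to the grasp point, in m); z points along the fingers, y is the direction in which the jaws open and shut (so a half turn about z gives the same grasp; the last joint's range is limited). The gripper opens to 87 mm and grips with 3 to 60 N. Pads are 19 mm wide; open, the fingers measure 117 mm over their backs; the gripper's body (75 mm by 190 mm) begins 51 mm behind the grasp point.
Start: joints at [60.934, 30.224, 82.088, -0, 67.689, -10.227], TCP at [0.202, 0.592, 0.223] pointing down, gripper open.
Joint ranges: [-176.69, 176.69], [-43.24, 126.21], [12.49, 139.97], [-82, 262], [0, 151.66], [-163.58, 163.58]. Speed limits (degrees/s): [159.86, 159.86, 180, 180, 180, 180].

## Interface

Orientations are given as a 3x3 rotation matrix whose columns are the frame's x, y, z axes.
In Python, from rig import telemetry, eyes, order, bot gives the robot as it stands. The module is installed in compiled form; this text tells all that it offers.
- The arm moves only by the tool servo_tool, never from a script. Its argument "targets" is a list of rows, each a list of 2 entries, a list of its own where there are three numbers: the shift along the tool's x, y, z in m, then the turn, a rotation vector about the tool's x, y, z in rad. In form: [[[tx, ty, tz], [wx, wy, wz]], ...]. A call has 1 to 12 rows; each row is the pose to reach, as a shift and turn from the pose commanded when the call began, along the tool's axes at that moment; what a row does not reach only later rows make up. A row lasts 1/8 s, in which the tool goes at most 62.5 mm and 10.7 degrees, less where a joint would pass 70% of its speed; a pose out of reach is approached as far as the arm can. A call with a gripper value outside its range is refused whole. "gripper" is the finger opening in m, from 0 to 0.087, set as the call begins (left out, the last holds). The fingers move at their own pace and stop on an object; the grip force is fixed at half the most. Time passes only in rows, so rows that repeat a pose let the fingers close. It gives the time, the measured TCP pose, the force and the opening at its end, in the units of the state.
- telemetry.read_state(): the state, without advancing time (a new reading comes with each control period).
- eyes.capture(name): name is "scene" or "top" or "wrist"; returns a dict with "pixels" (400x640x3 uint8, blue, green, red), "intrinsics" (3x3 intrinsics, pixels), "k1" (the pictures are not rectified: a ray, as slopes to the right and down, at radius r is drawn at 1 + k1 r^2 times it, then the intrinsics apply), "extrinsics" (4x4, takes a point from camera to world coordinates); the wrist camera has in their place "T_tool_cam" (4x4, takes a point from camera to tool coordinates, whose origin is the TCP and whose axes are the flange's). Camera axes: x right, y down, z forward; pixel columns grow to the right and rows downward; lengths in m; the calibration is good to about 2 mm. A picture is of the moment at which its call begins: read the wrist's pose just before it. There is no depth.
- order.hand_in(): hands the job in, once; it reports no verdict.
The state is a dict: "time_s": time; "joint_positions": joint angles; "qvel": joint speeds; "tau": joint torques, N m; "position": TCP position; "tcp_rot": TCP orientation; "force": force on the tool from outside, world axes, zero at the start; "moment": the same for the moment, N m; "opening": opening from 0.0 (shut) to 1.0 (fully open).
Only numpy, scipy, OpenCV 4.12 (cv2) and the standard library are available. Lean on these libraries where they do the work, as an engineer would, in place of code of your own. Each camera call takes 0.05 s, during which the arm holds its last target. There are 200 camera calls.

## Working session

There is one attempt and no reset: what is moved stays moved. The work goes in short steps, Python scripts to look and compute and a tool call to move; the robot and the scene stay as the last step left them, time stands still between calls to the robot, and variables do not carry over. Pictures are saved under pics/ and viewed, about 8 in all and at most 12, crops included, and the job is handed in when it is done.

Besides the shell and the picture viewer there is one more tool, called after "Request:" as name(argument=value, ...) on one line, values as JSON. servo_tool: Moves the arm, as the interface text tells. Its arguments: {"type":"object","properties":{"targets":{"type":"array","items":{"type":"array"}},"gripper":{"type":"number"}},"required":["targets"]}

```bash
mkdir -p pics
cat > h.py <<'E'
import numpy as np, cv2
from rig import telemetry, eyes, order, bot
def cap(name):
    s=telemetry.read_state(); c=eyes.capture(name)
    if name=="wrist":
        T=np.eye(4);T[:3,:3]=s["tcp_rot"];T[:3,3]=s["position"];c["extrinsics"]=T@np.array(c["T_tool_cam"])
    return c
def save(c,fn): 
    np.savez("pics/"+fn+".npz",K=c["intrinsics"],k1=c["k1"],E=c["extrinsics"]); cv2.imwrite("pics/"+fn+".png",c["pixels"])
def load(fn):
    d=np.load("pics/"+fn+".npz"); return dict(intrinsics=d["K"],k1=float(d["k1"]),extrinsics=d["E"])
def D(c): return np.array([c["k1"],0,0,0,0],float)
def pt(c,uv,z):
    """pixel -> world point on height z"""
    K=np.array(c["intrinsics"],float);E=np.array(c["extrinsics"])
    p=cv2.undistortPointsIter(np.array([[uv]],float),K,D(c),None,None,(3,50,1e-9))[0,0]
    d=E[:3,:3]@np.r_[p,1];o=E[:3,3]
    return o+d*(z-o[2])/d[2]
def px(c,P):
    E=np.linalg.inv(np.array(c["extrinsics"]))
    return cv2.projectPoints(np.atleast_2d(np.array(P,float)),cv2.Rodrigues(E[:3,:3])[0],E[:3,3],np.array(c["intrinsics"],float),D(c))[0][:,0]
E
python3 - <<'E'
from h import *
s=telemetry.read_state(); print(s)
for n in("scene","top"):
    c=cap(n); save(c,n+"0"); print(n,c["intrinsics"],c["k1"],c["extrinsics"])
a,b=[cv2.imread(f"pics/{n}0.png") for n in("scene","top")]
cv2.imwrite("pics/both.png",cv2.resize(np.vstack([a,b]),None,fx=.75,fy=.75))
E
```

```text
{'time_s': 0.0, 'joint_positions': array([ 6.09376257e+01,  3.02801488e+01,  8.21568620e+01, -2.36037048e-03,
        6.76910305e+01, -1.02289540e+01]), 'qvel': array([-0.00150416, -0.00673656, -0.03877753,  0.00250219, -0.06264127,
       -0.10127518]), 'tau': array([ 1.96472394e-05, -4.40039492e+01, -1.76595175e+01,  6.32483256e-02,
        5.80889569e-02, -1.73126941e-04]), 'position': array([0.20139107, 0.59087139, 0.22155634]), 'tcp_rot': array([[-9.46465996e-01,  3.22801814e-01, -1.05223670e-03],
       [ 3.22803329e-01,  9.46464010e-01, -1.97188089e-03],
       [ 3.59377444e-04, -2.20598372e-03, -9.99997502e-01]]), 'force': array([-0.26895893, -0.07342665,  0.7618062 ]), 'moment': array([-0.02335233,  0.01780648, -0.00985645]), 'opening': 1.0039665398369453}
scene [[387.24180705   0.         317.45458593]
 [  0.         387.24180705 200.28335536]
 [  0.           0.           1.        ]] 0.03185161693009209 [[-0.12317141  0.82586979 -0.55024348  1.12950176]
 [ 0.99228966  0.11019633 -0.05672743  0.07436233]
 [ 0.01378534 -0.55298811 -0.83307509  0.92433979]
 [ 0.          0.          0.          1.        ]]
top [[390.64612668   0.         316.47093658]
 [  0.         390.64612668 198.83765505]
 [  0.           0.           1.        ]] -0.03486344071453868 [[-0.00400618 -0.99186508  0.12723057  0.42595017]
 [-0.99991193  0.00558305  0.0120396   0.01757844]
 [-0.01265199 -0.12717113 -0.9918001   1.2322263 ]
 [ 0.          0.          0.          1.        ]]
```

View pics/top0.png

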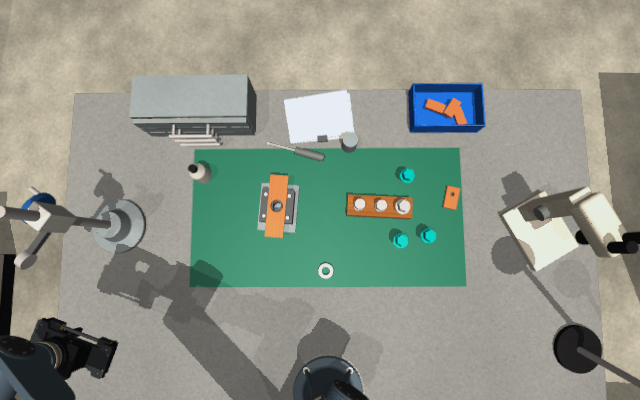

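View pics/scene0.png

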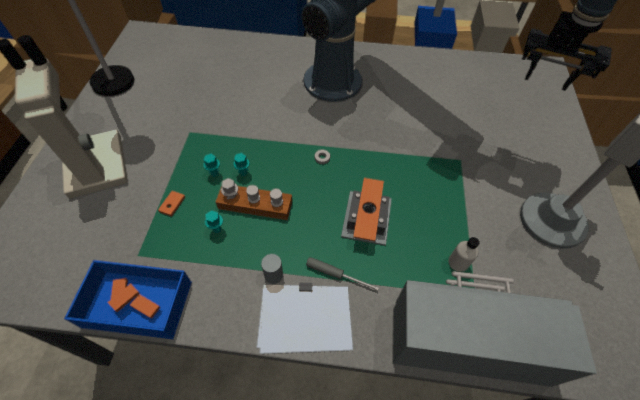

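Top view: the fixture hole is near (277,206) and the rack holds three things at (360,203), (381,205) and (403,206). The tall one on the right is probably the bolt, and three turquoise look-alikes stand around it. I'll crop both views to check.

Run:
```python
from h import *
a=cv2.imread("pics/top0.png");b=cv2.imread("pics/scene0.png")
f=lambda i,x,y,w,h:cv2.resize(i[y:y+h,x:x+w],(400,300),interpolation=cv2.INTER_CUBIC)
# 80x60 crops => x5
cv2.imwrite("pics/c1.png",np.vstack([np.hstack([f(a,237,170,80,60),f(a,340,170,80,60)]),np.hstack([f(b,330,170,80,60),f(b,214,165,80,60)])]))
t=load("top0")
for n,uv,z in[("hole",(277,206),.055),("bolt",(403,203),.0885),("p",(360,203),.055),("p2",(381,204.5),.055)]: print(n,pt(t,uv,z))
```

```text
hole [0.5557171  0.15181198 0.055     ]
bolt [ 0.55887872 -0.22330784  0.0885    ]
p [ 0.56350426 -0.10003953  0.055     ]
p2 [ 0.55857375 -0.16355551  0.055     ]
```

View pics/c1.png

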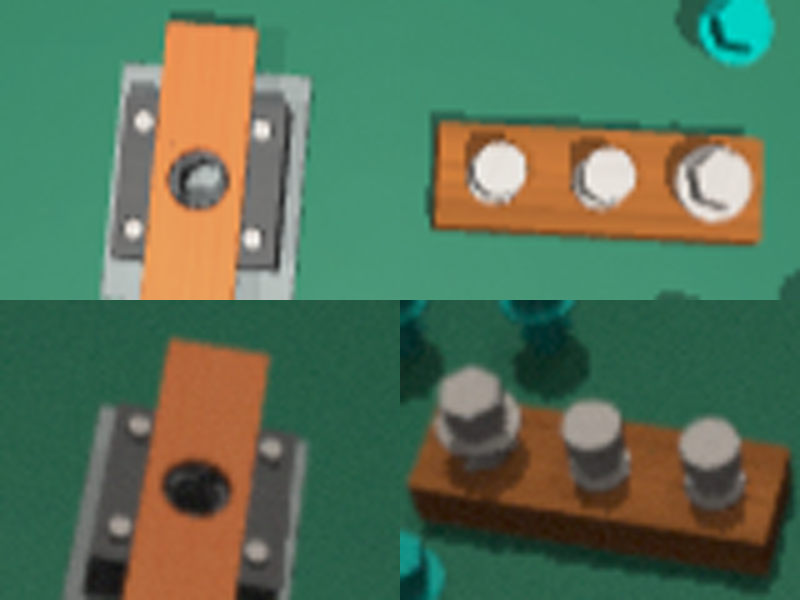

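The lower-right crop shows the flanged hex bolt in the rack's −y end hole, with round pin heads in the other two. Next I plan a wrist look from above the bolt.

```bash
cat >> h.py <<'E'
from scipy.spatial.transform import Rotation as R
def plan(p,jaw,ref=None):
    """tool-frame shift/turn from current pose to world p, tool straight down, jaws along angle jaw (deg)"""
    s=telemetry.read_state(); M=np.array(s["tcp_rot"]); a=np.radians(jaw)
    y=np.array([np.cos(a),np.sin(a),0]);z=np.array([0,0,-1.]);G=np.c_[np.cross(y,z),y,z]
    print("shift",np.round(M.T@(np.array(p)-s["position"]),4),"turn",np.round(R.from_matrix(M.T@G).as_rotvec(),4),
      "q6 then",np.degrees(np.arctan2(p[1],p[0]))-jaw)
def st():
    s=telemetry.read_state();M=np.array(s["tcp_rot"])
    print("t",round(s["time_s"],2),"p",np.round(s["position"],4),"jaw",round(np.degrees(np.arctan2(M[1,1],M[0,1])),2),"zax",np.round(M[:,2],4),"F",np.round(s["force"],1),"M",np.round(s["moment"],2),"open",round(s["opening"],3),"q6",round(s["joint_positions"][5],1))
E
python3 - <<'E'
from h import *
c=cap("wrist"); print(np.round(c["T_tool_cam"],4)); print(c["intrinsics"],c["k1"])
plan([.50,-.226,.26],0); plan([.559,-.226,.26],0)
E
```

```text
[[-3.000e-04 -9.596e-01 -2.815e-01  7.770e-02]
 [ 1.000e+00 -2.000e-04 -3.000e-04  0.000e+00]
 [ 2.000e-04 -2.815e-01  9.596e-01 -1.615e-01]
 [ 0.000e+00  0.000e+00  0.000e+00  1.000e+00]]
[[302.41483016   0.         320.41827734]
 [  0.         302.41483016 196.82072783]
 [  0.           0.           1.        ]] -0.03491266144127835
shift [-0.5463 -0.677  -0.0372] turn [-1.600e-03  8.000e-04  1.242e+00] q6 then -24.322968397164534
shift [-0.6021 -0.6579 -0.0373] turn [-1.600e-03  8.000e-04  1.242e+00] q6 then -22.013157630460753
```

Request:
servo_tool(targets=[[[-0.3,-0.33,-0.03],[0,0,0.62]],[[-0.3,-0.33,-0.03],[0,0,0.62]],[[-0.3,-0.33,-0.03],[0,0,0.62]],[[-0.3,-0.33,-0.03],[0,0,0.62]],[[-0.3,-0.33,-0.03],[0,0,0.62]],[[-0.3,-0.33,-0.03],[0,0,0.62]],[[-0.3,-0.33,-0.03],[0,0,0.62]],[[-0.3,-0.33,-0.03],[0,0,0.62]],[[-0.3,-0.33,-0.03],[0,0,0.62]]], gripper=0.087)

```text
time_s: 1.27
position: [0.3791, 0.1821, 0.2525]
tcp_rot: [[-0.581, 0.814, -0.001], [0.814, 0.581, 0.001], [0.001, -0.0, -1.0]]
force: [-0.2, 0.3, 1.0]
opening: 1.002
```

Run:
```python
from h import *
st(); plan([.559,-.226,.20],0)
```

```text
t 1.27 p [0.3791 0.1821 0.2525] jaw 35.51 zax [-6.e-04  5.e-04 -1.e+00] F [-0.2  0.3  1. ] M [-0.05  0.05  0.02] open 1.002 q6 -25.2
shift [-0.4367 -0.0906  0.0521] turn [-4.000e-04 -7.000e-04  6.198e-01] q6 then -22.013157630460753
```

Request:
servo_tool(targets=[[[-0.436,-0.09,0.05],[0,0,0.62]],[[-0.436,-0.09,0.05],[0,0,0.62]],[[-0.436,-0.09,0.05],[0,0,0.62]],[[-0.436,-0.09,0.05],[0,0,0.62]],[[-0.436,-0.09,0.05],[0,0,0.62]],[[-0.436,-0.09,0.05],[0,0,0.62]],[[-0.436,-0.09,0.05],[0,0,0.62]],[[-0.436,-0.09,0.05],[0,0,0.62]],[[-0.436,-0.09,0.05],[0,0,0.62]],[[-0.436,-0.09,0.05],[0,0,0.62]],[[-0.436,-0.09,0.05],[0,0,0.62]]])

```text
time_s: 2.65
position: [0.5597, -0.2224, 0.2029]
tcp_rot: [[-0.004, 1.0, -0.0], [1.0, 0.004, 0.0], [0.0, -0.0, -1.0]]
force: [-0.7, -0.4, 0.5]
opening: 1.0
```

Run:
```python
from h import *
st(); c=cap("wrist"); save(c,"w1")
i=c["pixels"]; cv2.imwrite("pics/w1b.png",cv2.resize(i[50:350,120:520],(800,600),interpolation=cv2.INTER_CUBIC))
```

```text
t 2.65 p [ 0.5597 -0.2224  0.2029] jaw 0.24 zax [-3.e-04  4.e-04 -1.e+00] F [-0.7 -0.4  0.5] M [-0.1   0.1  -0.02] open 1.0 q6 -32.5
```

View pics/w1b.png

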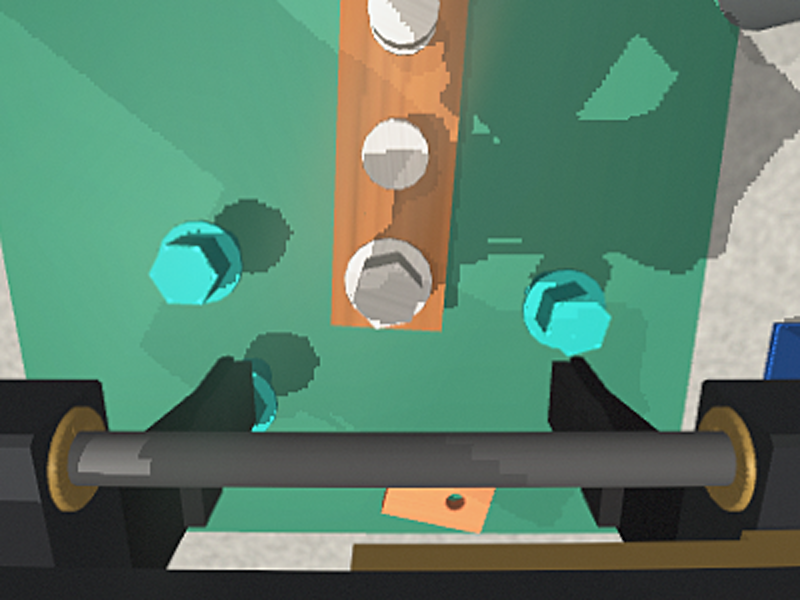

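Wrist view: the bolt's flange is centred near (388,283) in the 2x crop. Turquoise parts flank it at about (195,268) on the left and (575,320) on the right. I enlarge the head.

Run:
```python
from h import *
i=cv2.imread("pics/w1.png"); x0,y0=285,163
k=i[y0:y0+56,x0:x0+56].astype(float)
k=np.clip((k/255)**.8*255,0,255).astype(np.uint8)
cv2.imwrite("pics/w1c.png",cv2.resize(k,(560,560),interpolation=cv2.INTER_CUBIC))
c=load("w1")
f=lambda u,v:(120+u/2,50+v/2)
print("flange",pt(c,f(388,282),.0625))
for uv in[(200,262),(565,305)]: print("turq flange",pt(c,f(*uv),.0490))
for uv in[(190,272),(580,325)]: print("turq top",pt(c,f(*uv),.0750))
print("rack corners",[pt(c,f(*q),.035) for q in[(332,325),(441,330)]])
print("pin",pt(c,f(395,154),.052),px(c,[[.559,-.226,.0885],[.559,-.226,.0625]]))
```

```text
flange [ 0.55264595 -0.22723899  0.0625    ]
turq flange [ 0.45128811 -0.22017337  0.049     ]
turq flange [ 0.64927797 -0.24355731  0.049     ]
turq top [ 0.45473088 -0.21907568  0.075     ]
turq top [ 0.65037632 -0.24604036  0.075     ]
rack corners [array([ 0.51969378, -0.26056973,  0.035     ]), array([ 0.5826222 , -0.26335725,  0.035     ])]
pin [ 0.55607755 -0.16307694  0.052     ] [[320.10061213 196.95983545]
 [320.14518985 189.86785662]]
```

View pics/w1c.png

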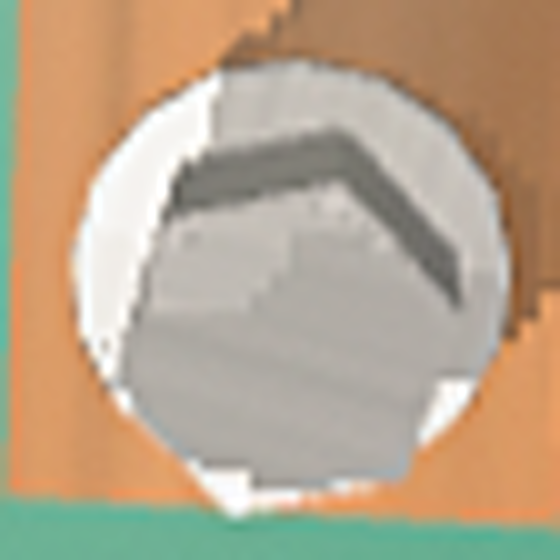

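Run:
```python
from h import *
c=load("w1")
V=np.array([pt(c,(285+u/10-.45,163+v/10-.45),.0885)[:2] for u,v in[(175,210),(340,180),(460,305),(410,480),(235,510),(120,380)]])
ctr=V.mean(0); d=V-ctr; r=np.hypot(*d.T); a=np.degrees(np.arctan2(d[:,1],d[:,0]))%60
print(ctr,r*1e3,a,a.mean())
print("flange ctr",pt(c,(285+29.2-.45,163+28.5-.45),.0625), "radius",np.ptp([pt(c,(285+u-.45,163+28.5),.0625)[0] for u in(7.4,51)])/2)
st(); plan([ctr[0],ctr[1],.11],a.mean()-30); plan([ctr[0],ctr[1],.066],a.mean()-30)
```

```text
[ 0.55277012 -0.22618316] [17.06436203 16.86404879 16.62599693 17.71475092 17.42752494 16.60882568] [ 9.12870057 13.74819272 14.22517581 10.61569118 12.08944136 12.10520144] 11.985400513388782
flange ctr [ 0.55238714 -0.22729368  0.0625    ] radius 0.022572932093885778
t 2.7 p [ 0.5598 -0.2228  0.203 ] jaw 0.22 zax [-1.e-04  2.e-04 -1.e+00] F [-0.5  0.4 -0.3] M [-0.1   0.1  -0.04] open 0.999 q6 -32.5
shift [-0.0034 -0.0071  0.093 ] turn [-1.000e-04 -2.000e-04  3.183e-01] q6 then -4.238857329010912
shift [-0.0034 -0.0071  0.137 ] turn [-1.000e-04 -2.000e-04  3.183e-01] q6 then -4.238857329010912
```

Request:
servo_tool(targets=[[[-0.002,-0.0035,0.03],[0,0,0.16]],[[-0.004,-0.007,0.06],[0,0,0.318]],[[-0.004,-0.007,0.093],[0,0,0.318]],[[-0.004,-0.007,0.093],[0,0,0.318]],[[-0.004,-0.007,0.093],[0,0,0.318]],[[-0.004,-0.007,0.093],[0,0,0.318]]], gripper=0.06)

```text
time_s: 3.45
position: [0.5542, -0.229, 0.1113]
tcp_rot: [[0.311, 0.951, 0.003], [0.951, -0.311, -0.002], [-0.001, 0.003, -1.0]]
force: [1.1, 0.0, 0.0]
opening: 0.692
```

Run:
```python
from h import *
st(); plan([.5526,-.2267,.0655],-18)
```

```text
t 3.45 p [ 0.5542 -0.229   0.1113] jaw -18.09 zax [ 0.0029 -0.0018 -1.    ] F [1.1 0.  0. ] M [-0.08  0.1   0.01] open 0.692 q6 -15.0
shift [ 0.0017 -0.0023  0.0458] turn [ 0.0033  0.0008 -0.0016] q6 then -4.305522382564735
```

Request:
servo_tool(targets=[[[0.002,-0.002,0.012],[0,0,0]],[[0.002,-0.002,0.024],[0,0,0]],[[0.002,-0.002,0.036],[0,0,0]],[[0.002,-0.002,0.045],[0,0,0]],[[0.002,-0.002,0.045],[0,0,0]],[[0.002,-0.002,0.045],[0,0,0]]])

```text
time_s: 4.2
position: [0.552, -0.2261, 0.0646]
tcp_rot: [[0.311, 0.95, 0.0], [0.95, -0.311, -0.0], [-0.0, 0.0, -1.0]]
force: [1.2, 0.7, 1.2]
opening: 0.69
```

Run:
```python
from h import *
st(); plan([.5526,-.2267,.0655],-18)
c=cap("wrist"); save(c,"w2")
i=c["pixels"]; cv2.imwrite("pics/w2b.png",cv2.resize(i[100:400,120:520],(800,600),interpolation=cv2.INTER_CUBIC))
```

```text
t 4.2 p [ 0.552  -0.2261  0.0646] jaw -18.11 zax [ 3.e-04 -1.e-04 -1.e+00] F [1.2 0.7 1.2] M [-0.12  0.07  0.02] open 0.69 q6 -14.9
shift [-0.0004  0.0008 -0.0009] turn [ 0.0003  0.0001 -0.0019] q6 then -4.305522382564735
```

View pics/w2b.png

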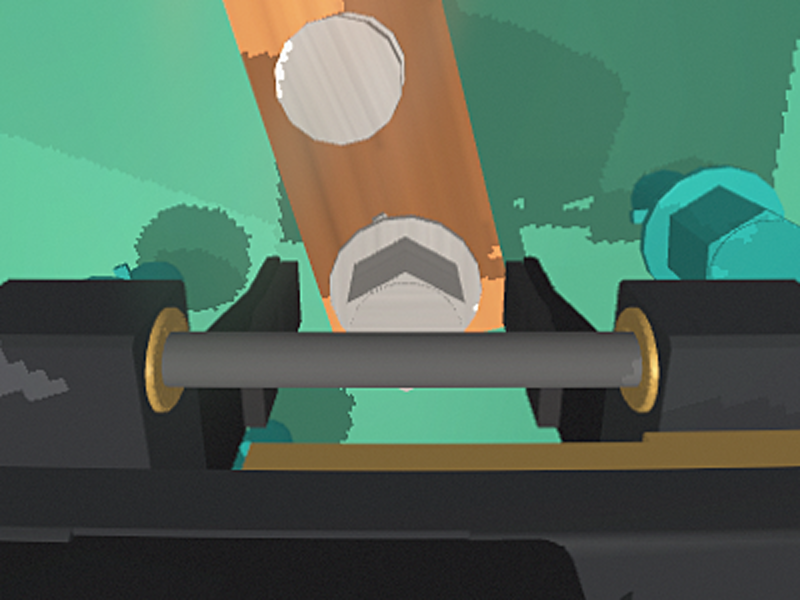

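The head sits centred between the open pads and square to them, with its apex at (405,237). Closing on it.

Request:
servo_tool(targets=[[[0,0,0],[0,0,0]],[[0,0,0],[0,0,0]],[[0,0,0],[0,0,0]],[[0,0,0],[0,0,0]],[[0,0,0],[0,0,0]],[[0,0,0],[0,0,0]]], gripper=0.024)

```text
time_s: 5.0
position: [0.552, -0.2261, 0.0647]
tcp_rot: [[0.311, 0.95, 0.0], [0.95, -0.311, -0.0], [-0.0, 0.0, -1.0]]
force: [0.5, 0.5, 1.3]
opening: 0.342
```

Request:
servo_tool(targets=[[[0,0,-0.01],[0,0,0]],[[0,0,-0.02],[0,0,0]],[[0,0,-0.035],[0,0,0]],[[0,0,-0.06],[0,0,0]],[[0,0,-0.09],[0,0,0]],[[0,0,-0.09],[0,0,0]],[[0,0,-0.09],[0,0,0]]])

```text
time_s: 5.88
position: [0.5511, -0.2256, 0.1542]
tcp_rot: [[0.311, 0.95, -0.001], [0.95, -0.311, 0.001], [0.0, -0.001, -1.0]]
force: [0.1, 0.1, -2.7]
opening: 0.339
```

Run:
```python
from h import *
st()
# refine hole from both cameras (crop c1 coords /5)
t=load("top0");s=load("scene0")
print("top hole",pt(t,(237+200/5-.4,170+180/5-.4),.055)); print("scene hole",pt(s,(330+197/5-.4,170+187/5-.4),.055))
for uv in[(144,121),(262,130),(133,229),(252,238)]: print(pt(t,(237+uv[0]/5-.4,170+uv[1]/5-.4),.056))
plan([.53,.152,.16],-18)
```

```text
t 5.88 p [ 0.5511 -0.2256  0.1542] jaw -18.11 zax [-1.e-03  6.e-04 -1.e+00] F [ 0.1  0.1 -2.7] M [-0.06  0.09  0.03] open 0.339 q6 -14.9
top hole [0.5569454 0.1530399 0.055    ]
scene hole [0.55845977 0.15416979 0.055     ]
[0.59319509 0.18746047 0.056     ]
[0.58724054 0.1153991  0.056     ]
[0.52720552 0.19331226 0.056     ]
[0.52140686 0.12113025 0.056     ]
shift [ 0.3523 -0.1374 -0.0056] turn [-0.0011 -0.0003 -0.0019] q6 then 34.002491825733514
```

Request:
servo_tool(targets=[[[0.01,-0.004,-0.03],[0,0,0]],[[0.05,-0.018,-0.046],[0,0,0]],[[0.1,-0.036,-0.046],[0,0,0]],[[0.15,-0.054,-0.046],[0,0,0]],[[0.2,-0.072,-0.046],[0,0,0]],[[0.25,-0.09,-0.046],[0,0,0]],[[0.29,-0.104,-0.046],[0,0,0]],[[0.312,-0.112,-0.046],[0,0,0]],[[0.312,-0.112,-0.046],[0,0,0]],[[0.312,-0.112,-0.046],[0,0,0]],[[0.312,-0.112,-0.046],[0,0,0]]])

```text
time_s: 7.25
position: [0.5422, 0.1043, 0.2001]
tcp_rot: [[0.312, 0.95, -0.001], [0.95, -0.312, -0.0], [-0.001, -0.001, -1.0]]
force: [-0.5, -0.6, -2.1]
opening: 0.343
```

Run:
```python
from h import *
st()
c=cap("wrist"); save(c,"w3")
i=c["pixels"]; cv2.imwrite("pics/w3b.png",cv2.resize(i[20:320,120:520],(800,600),interpolation=cv2.INTER_CUBIC))
print(px(c,[[.557,.1537,.055]]))
```

```text
t 7.25 p [0.5422 0.1043 0.2001] jaw -18.19 zax [-9.e-04 -3.e-04 -1.e+00] F [-0.5 -0.6 -2.1] M [-0.04  0.03  0.06] open 0.343 q6 17.5
[[319.61659608 135.02666588]]
```

View pics/w3b.png

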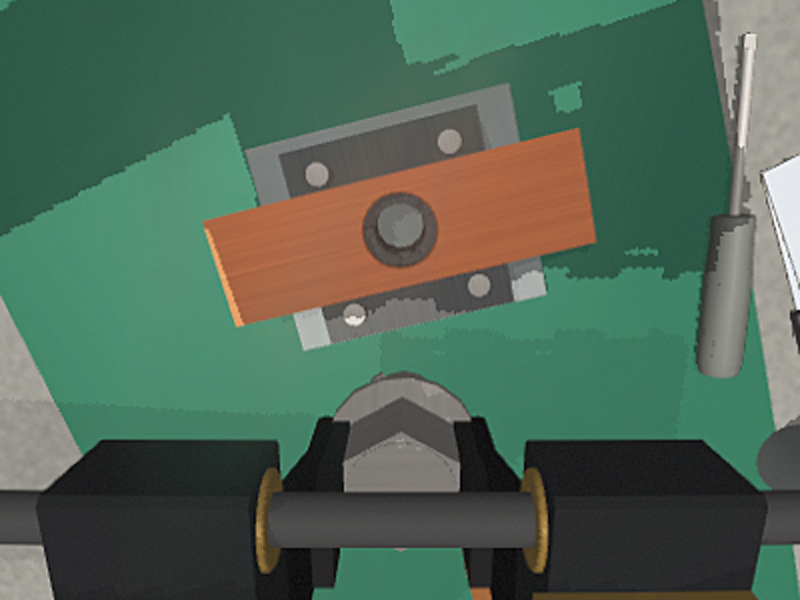

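The hole's rim spans x 362–438 and y 192–267, giving a centre of (400,229.5). The four stops average to the same point, and it agrees with my prediction from the top and scene views.

Run:
```python
from h import *
c=load("w3"); f=lambda u,v:(120+u/2-.25,20+v/2-.25)
h=pt(c,f(400,229.5),.055); print(h)
print(np.mean([pt(c,f(*q),.056) for q in[(317,174),(450,141),(354,314),(479,286)]],0), pt(c,f(438,229),.055)-pt(c,f(362,229),.055))
# where is bolt axis vs TCP by this cam: flange rear edge / head apex at top of head
s=telemetry.read_state();print("apex tool",np.array(s["tcp_rot"]).T@(pt(c,f(401,399),s["position"][2]+ -.0025)-s["position"]))
print("flange edge tool",np.array(s["tcp_rot"]).T@(pt(c,f(401,374),s["position"][2]-.0025)-s["position"]))
print("headtop apex tool",np.array(s["tcp_rot"]).T@(pt(c,f(401,432),s["position"][2]+.0235)-s["position"]))
st(); plan([h[0],h[1],.12],-18)
```

```text
[0.55728863 0.1541505  0.055     ]
[0.55713011 0.15354039 0.056     ] [ 0.03600964 -0.01183903  0.        ]
apex tool [ 0.01573734 -0.000564    0.00249426]
flange edge tool [ 0.02333638 -0.00056187  0.00249134]
headtop apex tool [ 0.01683579 -0.00053468 -0.02350618]
t 7.3 p [0.5423 0.1043 0.2002] jaw -18.2 zax [-7.e-04 -2.e-04 -1.e+00] F [-0.4 -0.7 -2.3] M [-0.09  0.04 -0.02] open 0.346 q6 17.5
shift [ 0.052  -0.0012  0.0802] turn [-0.0006  0.0004 -0.0034] q6 then 33.46187078268678
```

Request:
servo_tool(targets=[[[0.02,0,0.01],[0,0,0]],[[0.045,-0.0005,0.02],[0,0,0]],[[0.052,-0.0007,0.04],[0,0,0]],[[0.052,-0.0007,0.06],[0,0,0]],[[0.052,-0.0007,0.074],[0,0,0]],[[0.052,-0.0007,0.074],[0,0,0]],[[0.052,-0.0007,0.074],[0,0,0]],[[0.052,-0.0007,0.074],[0,0,0]]])

```text
time_s: 8.3
position: [0.5585, 0.155, 0.1274]
tcp_rot: [[0.311, 0.95, 0.002], [0.95, -0.311, 0.0], [0.001, 0.002, -1.0]]
force: [-0.1, -0.5, -2.6]
opening: 0.339
```

Run:
```python
from h import *
st()
s=telemetry.read_state();M=np.array(s["tcp_rot"])
plan([.5572+.0003*.31+.0005*.95,.1539+.0003*.95-.0005*.31,.09],-18.1)
```

```text
t 8.3 p [0.5585 0.155  0.1274] jaw -18.12 zax [ 1.9e-03  2.0e-04 -1.0e+00] F [-0.1 -0.5 -2.6] M [-0.1   0.03  0.04] open 0.339 q6 22.6
shift [-0.0012 -0.0004  0.0374] turn [ 0.0017 -0.0008 -0.0004] q6 then 33.537716663312096
```

Request:
servo_tool(targets=[[[-0.001,-0.0004,0.01],[0,0,0]],[[-0.001,-0.0004,0.018],[0,0,0]],[[-0.001,-0.0004,0.018],[0,0,0]],[[-0.001,-0.0004,0.018],[0,0,0]]])

```text
time_s: 8.8
position: [0.5571, 0.1542, 0.1084]
tcp_rot: [[0.311, 0.95, -0.0], [0.95, -0.311, 0.0], [-0.0, -0.0, -1.0]]
force: [0.1, 0.0, -3.0]
opening: 0.341
```

Run:
```python
from h import *
st()
plan([.5572+.0003*.31+.0005*.95,.1539+.0003*.95-.0005*.31,.09],-18.1)
c=cap("wrist"); save(c,"w4"); c2=cap("scene"); save(c2,"s4")
i=c["pixels"][60:300,200:440];j=c2["pixels"][140:220,330:410]
cv2.imwrite("pics/w4b.png",np.hstack([cv2.resize(x,(400,400),interpolation=cv2.INTER_CUBIC) for x in(i,j)]))
```

```text
t 8.8 p [0.5571 0.1542 0.1084] jaw -18.11 zax [-2.e-04  0.e+00 -1.e+00] F [ 0.1  0.  -3. ] M [-0.07  0.02 -0.02] open 0.341 q6 22.5
shift [0.     0.0007 0.0184] turn [-0.0002  0.0001 -0.0002] q6 then 33.537716663312096
```

View pics/w4b.png

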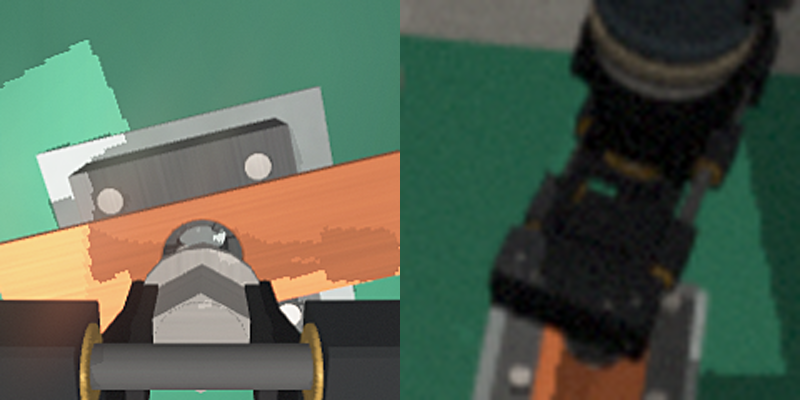

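The hole (x 163–244) and the flange (x 145–260) line up sideways. Lowering slowly.

Request:
servo_tool(targets=[[[0,0.0004,0.005],[0,0,0]],[[0,0.0004,0.01],[0,0,0]],[[0,0.0004,0.014],[0,0,0]],[[0,0.0004,0.014],[0,0,0]]])

```text
time_s: 9.4
position: [0.5571, 0.154, 0.094]
tcp_rot: [[0.311, 0.95, -0.001], [0.95, -0.311, -0.0], [-0.0, -0.001, -1.0]]
force: [-0.3, -0.3, -3.0]
opening: 0.343
```

Request:
servo_tool(targets=[[[0,0,0.0015],[0,0,0]],[[0,0,0.003],[0,0,0]],[[0,0,0.003],[0,0,0]]])

```text
time_s: 9.78
position: [0.5574, 0.1541, 0.0915]
tcp_rot: [[0.311, 0.95, -0.0], [0.95, -0.311, 0.0], [-0.0, -0.0, -1.0]]
force: [0.3, -0.3, -2.8]
opening: 0.344
```

Request:
servo_tool(targets=[[[0,0,0.0015],[0,0,0]],[[0,0,0.003],[0,0,0]],[[0,0,0.003],[0,0,0]]])

```text
time_s: 10.15
position: [0.5573, 0.1541, 0.0884]
tcp_rot: [[0.311, 0.95, -0.0], [0.95, -0.311, -0.0], [-0.0, -0.0, -1.0]]
force: [0.4, -0.0, -2.4]
opening: 0.342
```

Request:
servo_tool(targets=[[[0,0,0.0015],[0,0,0]],[[0,0,0.003],[0,0,0]],[[0,0,0.003],[0,0,0]]])

```text
time_s: 10.52
position: [0.5573, 0.1541, 0.0854]
tcp_rot: [[0.311, 0.95, -0.0], [0.95, -0.311, -0.0], [-0.0, -0.0, -1.0]]
force: [-0.7, -0.2, -3.1]
opening: 0.341
```

Request:
servo_tool(targets=[[[0,0,0.001],[0,0,0]],[[0,0,0.002],[0,0,0]],[[0,0,0.002],[0,0,0]]])

```text
time_s: 10.9
position: [0.5574, 0.1541, 0.0835]
tcp_rot: [[0.311, 0.95, -0.0], [0.95, -0.311, -0.0], [-0.0, -0.0, -1.0]]
force: [0.3, 0.6, -2.3]
opening: 0.344
```

Request:
servo_tool(targets=[[[0,0,0.001],[0,0,0]],[[0,0,0.002],[0,0,0]],[[0,0,0.002],[0,0,0]]])

```text
time_s: 11.28
position: [0.5574, 0.1541, 0.0815]
tcp_rot: [[0.311, 0.95, -0.0], [0.95, -0.311, -0.0], [-0.0, -0.0, -1.0]]
force: [0.5, 0.7, -2.5]
opening: 0.344
```

Request:
servo_tool(targets=[[[0,0,0.0007],[0,0,0]],[[0,0,0.0014],[0,0,0]],[[0,0,0.0014],[0,0,0]]])

```text
time_s: 11.65
position: [0.5574, 0.1541, 0.0801]
tcp_rot: [[0.311, 0.95, -0.0], [0.95, -0.311, -0.0], [-0.0, -0.0, -1.0]]
force: [-0.9, 0.1, -3.4]
opening: 0.336
```

Request:
servo_tool(targets=[[[0,0,0.0005],[0,0,0]],[[0,0,0.001],[0,0,0]],[[0,0,0.001],[0,0,0]]])

```text
time_s: 12.02
position: [0.5574, 0.1541, 0.0791]
tcp_rot: [[0.311, 0.95, -0.0], [0.95, -0.311, -0.0], [-0.0, -0.0, -1.0]]
force: [1.2, 0.3, -1.9]
opening: 0.342
```

Request:
servo_tool(targets=[[[0,0,0.0005],[0,0,0]],[[0,0,0.001],[0,0,0]],[[0,0,0.001],[0,0,0]]])

```text
time_s: 12.4
position: [0.5574, 0.1541, 0.0781]
tcp_rot: [[0.311, 0.95, -0.0], [0.95, -0.311, -0.0], [-0.0, -0.0, -1.0]]
force: [0.6, 0.2, -3.7]
opening: 0.341
```

Request:
servo_tool(targets=[[[0,0,0.0005],[0,0,0]],[[0,0,0.001],[0,0,0]],[[0,0,0.0015],[0,0,0]],[[0,0,0.0015],[0,0,0]]])

```text
time_s: 12.9
position: [0.5574, 0.1541, 0.0766]
tcp_rot: [[0.311, 0.95, -0.0], [0.95, -0.311, -0.0], [-0.0, -0.0, -1.0]]
force: [-0.2, 0.2, -2.7]
opening: 0.34
```

Request:
servo_tool(targets=[[[0,0,0.0005],[0,0,0]],[[0,0,0.001],[0,0,0]],[[0,0,0.001],[0,0,0]]])

```text
time_s: 13.28
position: [0.5574, 0.1541, 0.0756]
tcp_rot: [[0.311, 0.95, -0.0], [0.95, -0.311, -0.0], [-0.0, -0.0, -1.0]]
force: [-0.2, -0.9, -2.7]
opening: 0.343
```

Request:
servo_tool(targets=[[[0,0,0.0005],[0,0,0]],[[0,0,0.0005],[0,0,0]]])

```text
time_s: 13.52
position: [0.5574, 0.1541, 0.0751]
tcp_rot: [[0.311, 0.95, -0.0], [0.95, -0.311, -0.0], [-0.0, -0.0, -1.0]]
force: [0.8, 0.2, -3.6]
opening: 0.34
```

Request:
servo_tool(targets=[[[0,0,0.0005],[0,0,0]],[[0,0,0.0005],[0,0,0]]])

```text
time_s: 13.78
position: [0.5575, 0.1541, 0.0748]
tcp_rot: [[0.311, 0.95, 0.0], [0.95, -0.311, 0.0], [0.0, 0.0, -1.0]]
force: [0.5, -0.2, -1.1]
opening: 0.34
```

Request:
servo_tool(targets=[[[0,0,0.0005],[0,0,0]],[[0,0,0.0005],[0,0,0]]])

```text
time_s: 14.02
position: [0.5576, 0.1541, 0.0746]
tcp_rot: [[0.311, 0.951, 0.0], [0.951, -0.311, -0.0], [0.0, 0.0, -1.0]]
force: [-0.3, -0.6, 1.8]
opening: 0.347
```

The lugs met the land at TCP z ≈ 0.0748 (0.0746 expected), with about 4 N. Now I loosen the grip to a 32 mm cage and take a baseline image.

Request:
servo_tool(targets=[[[0,0,-0.0005],[0,0,0]],[[0,0,-0.0005],[0,0,0]],[[0,0,-0.0005],[0,0,0]]], gripper=0.032)

```text
time_s: 14.4
position: [0.5576, 0.1541, 0.0746]
tcp_rot: [[0.311, 0.95, 0.0], [0.95, -0.311, -0.0], [0.0, 0.0, -1.0]]
force: [-0.5, 0.1, -0.4]
opening: 0.368
```

```bash
cat >> h.py <<'E'
def tool2px(c,P):
    s=telemetry.read_state();return px(c,(np.array(s["tcp_rot"])@np.array(P,float).T).T+s["position"])
def look(fn):
    st(); c=cap("wrist"); save(c,fn); g=cv2.cvtColor(c["pixels"],cv2.COLOR_BGR2GRAY)
    b=cv2.imread("pics/base.png",0)
    if b is not None:
        for (x,y,w,h) in [(290,205,64,60)]:
            r=cv2.matchTemplate(cv2.equalizeHist(g[y-25:y+h+25,x-15:x+w+15]),cv2.equalizeHist(b[y:y+h,x:x+w]),cv2.TM_CCOEFF_NORMED)
            _,v,_,l=cv2.minMaxLoc(r); print("shift px",l[0]-15,l[1]-25,"score",round(v,3))
    return c
E
python3 - <<'E'
from h import *
c=look("base")
for d in(0,.01):
    print(d,tool2px(c,[[.0173,0,-.0235+d],[.0173,0,.0025+d],[.023,0,.0025+d]]).round(1).tolist())
E
```

```text
t 14.4 p [0.5576 0.1541 0.0746] jaw -18.11 zax [ 3.e-04 -0.e+00 -1.e+00] F [-0.5  0.1 -0.4] M [-0.13  0.01 -0.04] open 0.368 q6 22.5
shift px 0 0 score 0.965
0 [[321.0, 234.8], [320.9, 216.7], [320.9, 207.3]]
0.01 [[321.0, 227.2], [320.9, 211.0], [320.9, 202.1]]
```

Request:
servo_tool(targets=[[[0,0,0],[0,0,-0.05]],[[0,0,0],[0,0,-0.1]],[[0,0,0],[0,0,-0.15]],[[0,0,0],[0,0,-0.2]],[[0,0,0],[0,0,-0.25]],[[0,0,0],[0,0,-0.25]]])

```text
time_s: 15.2
position: [0.5575, 0.1541, 0.0746]
tcp_rot: [[0.067, 0.998, 0.0], [0.998, -0.067, 0.0], [0.0, 0.0, -1.0]]
force: [-0.4, -0.3, -0.4]
opening: 0.368
```

```bash
python3 -c "
from h import *
look('r1')"
```

```text
t 15.2 p [0.5575 0.1541 0.0746] jaw -3.82 zax [ 0.  0. -1.] F [-0.4 -0.3 -0.4] M [-0.04  0.    0.04] open 0.368 q6 8.2
shift px 0 0 score 0.831
```

Request:
servo_tool(targets=[[[0,0,0],[0,0,-0.05]],[[0,0,0],[0,0,-0.1]],[[0,0,0],[0,0,-0.15]],[[0,0,0],[0,0,-0.18]],[[0,0,0],[0,0,-0.18]]])

```text
time_s: 15.88
position: [0.5574, 0.1541, 0.0746]
tcp_rot: [[-0.113, 0.994, -0.0], [0.994, 0.113, -0.0], [-0.0, -0.0, -1.0]]
force: [0.4, 0.1, 0.2]
opening: 0.368
```

```bash
python3 -c "
from h import *
look('r2')"
```

```text
t 15.88 p [0.5574 0.1541 0.0746] jaw 6.5 zax [-1.e-04 -0.e+00 -1.e+00] F [0.4 0.1 0.2] M [-0.11  0.12  0.  ] open 0.368 q6 -2.1
shift px 0 0 score 0.818
```

Request:
servo_tool(targets=[[[0,0,0],[0,0,-0.05]],[[0,0,0],[0,0,-0.1]],[[0,0,0],[0,0,-0.15]],[[0,0,0],[0,0,-0.2]],[[0,0,0],[0,0,-0.2]]])

```text
time_s: 16.55
position: [0.5575, 0.1541, 0.0746]
tcp_rot: [[-0.308, 0.951, 0.0], [0.951, 0.308, -0.0], [-0.0, -0.0, -1.0]]
force: [-0.3, 0.7, -0.2]
opening: 0.369
```

```bash
python3 -c "
from h import *
look('r3')"
```

```text
t 16.55 p [0.5575 0.1541 0.0746] jaw 17.93 zax [ 0. -0. -1.] F [-0.3  0.7 -0.2] M [-0.08  0.05 -0.03] open 0.369 q6 -13.5
shift px 0 0 score 0.816
```

Request:
servo_tool(targets=[[[0,0,0],[0,0,-0.05]],[[0,0,0],[0,0,-0.1]],[[0,0,0],[0,0,-0.15]],[[0,0,0],[0,0,-0.2]],[[0,0,0],[0,0,-0.2]]])

```text
time_s: 17.23
position: [0.5576, 0.1541, 0.0746]
tcp_rot: [[-0.491, 0.871, 0.0], [0.871, 0.491, -0.0], [-0.0, 0.0, -1.0]]
force: [0.3, -1.1, -1.0]
opening: 0.368
```

```bash
python3 -c "
from h import *
look('r4')
cv2.imwrite('pics/m1.png',np.hstack([cv2.resize(cv2.imread(f'pics/{n}.png')[180:280,255:388],(400,300)) for n in('base','r4')]))"
```

```text
t 17.23 p [0.5576 0.1541 0.0746] jaw 29.38 zax [ 2.e-04 -0.e+00 -1.e+00] F [ 0.3 -1.1 -1. ] M [-0.06  0.01 -0.  ] open 0.368 q6 -25.0
shift px -2 -7 score 0.668
```

View pics/m1.png

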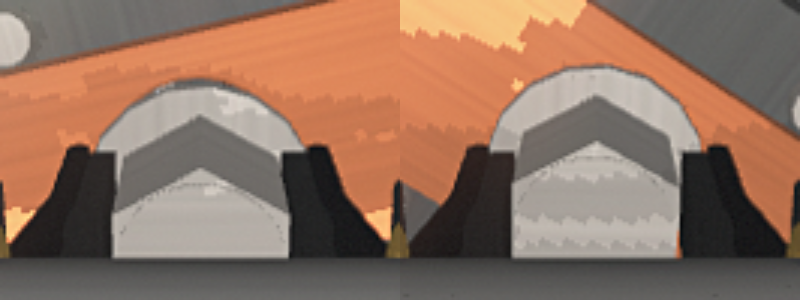

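The head's image moved up 7 px against about 7.6 predicted, so the bolt dropped into the starts. I lower the cage a little and screw clockwise in steps.

Request:
servo_tool(targets=[[[0,0,0.003],[0,0,0]],[[0,0,0.007],[0,0,0]],[[0,0,0.007],[0,0,0.05]],[[0,0,0.007],[0,0,0.1]],[[0,0,0.007],[0,0,0.15]],[[0,0,0.007],[0,0,0.2]],[[0,0,0.007],[0,0,0.25]],[[0,0,0.007],[0,0,0.3]],[[0,0,0.007],[0,0,0.35]],[[0,0,0.007],[0,0,0.35]]])

```text
time_s: 18.52
position: [0.5573, 0.1541, 0.0673]
tcp_rot: [[-0.164, 0.987, -0.001], [0.987, 0.164, 0.0], [0.0, -0.001, -1.0]]
force: [-0.1, 0.8, -0.7]
opening: 0.366
```

```bash
cat >> h.py <<'E'
def head(c):
    """rows of flange far edge near centre column: prints strongest horizontal edges"""
    g=cv2.GaussianBlur(c["pixels"],(3,3),0)[185:250,317:326].astype(float).mean(1)
    d=np.abs(np.diff(g,axis=0)).sum(1); print("edges",[(185+i,int(d[i])) for i in range(1,len(d)-1) if d[i]>12 and d[i]>=d[i-1] and d[i]>d[i+1]])
    for f in(.0135,.0115,.0100): 
        z=telemetry.read_state()["position"][2]; print(f,tool2px(c,[[.023,0,z-f-.049],[.0173,0,z-f-.049],[.0173,0,z-f-.075]])[:,1].round(1))
E
python3 -c "
from h import *
c=look('f1');head(c)"
```

```text
t 18.52 p [0.5573 0.1541 0.0673] jaw 9.41 zax [-5.e-04  0.e+00 -1.e+00] F [-0.1  0.8 -0.7] M [-0.02  0.05  0.  ] open 0.366 q6 -5.0
shift px -2 -3 score 0.757
edges [(193, 64), (205, 94), (216, 74), (234, 72)]
0.0135 [206.3 215.6 233.3]
0.0115 [205.2 214.4 231.7]
0.01 [204.5 213.6 230.6]
```

Request:
servo_tool(targets=[[[0,0,0],[0,0,0.05]],[[0,0,0],[0,0,0.1]],[[0,0,0],[0,0,0.15]],[[0,0,0],[0,0,0.2]],[[0,0,0],[0,0,0.25]],[[0,0,0],[0,0,0.3]],[[0,0,0],[0,0,0.3]]])

```text
time_s: 19.45
position: [0.5571, 0.1541, 0.0674]
tcp_rot: [[0.135, 0.991, -0.001], [0.991, -0.135, -0.0], [-0.0, -0.001, -1.0]]
force: [-0.3, 0.3, -0.2]
opening: 0.363
```

```bash
python3 -c "
from h import *
c=look('f2');head(c)"
```

```text
t 19.45 p [0.5571 0.1541 0.0674] jaw -7.73 zax [-9.e-04 -1.e-04 -1.e+00] F [-0.3  0.3 -0.2] M [-0.09  0.14 -0.03] open 0.363 q6 12.1
shift px -2 -3 score 0.753
edges [(191, 38), (194, 86), (205, 116), (216, 69), (234, 58), (238, 22), (245, 19)]
0.0135 [206.1 215.4 233. ]
0.0115 [205.  214.2 231.5]
0.01 [204.3 213.4 230.3]
```

Request:
servo_tool(targets=[[[0,0,0],[0,0,0.05]],[[0,0,0],[0,0,0.1]],[[0,0,0],[0,0,0.15]],[[0,0,0],[0,0,0.2]],[[0,0,0],[0,0,0.25]],[[0,0,0],[0,0,0.25]]])

```text
time_s: 20.25
position: [0.5573, 0.1541, 0.0675]
tcp_rot: [[0.375, 0.927, -0.0], [0.927, -0.375, -0.0], [-0.0, -0.0, -1.0]]
force: [-1.0, -0.3, 0.0]
opening: 0.366
```

```bash
python3 -c "
from h import *
c=look('f3');head(c)
cv2.imwrite('pics/m2.png',np.hstack([cv2.resize(cv2.imread(f'pics/{n}.png')[180:280,255:388],(400,300)) for n in('f1','f3')]))"
```

```text
t 20.25 p [0.5573 0.1541 0.0675] jaw -22.04 zax [-4.e-04 -1.e-04 -1.e+00] F [-1.  -0.3  0. ] M [-0.06  0.15  0.04] open 0.366 q6 26.4
shift px -1 -4 score 0.76
edges [(189, 30), (192, 57), (205, 86), (215, 58), (233, 65), (237, 23)]
0.0135 [205.8 215.1 232.7]
0.0115 [204.8 214.  231.2]
0.01 [204.  213.1 230. ]
```

View pics/m2.png

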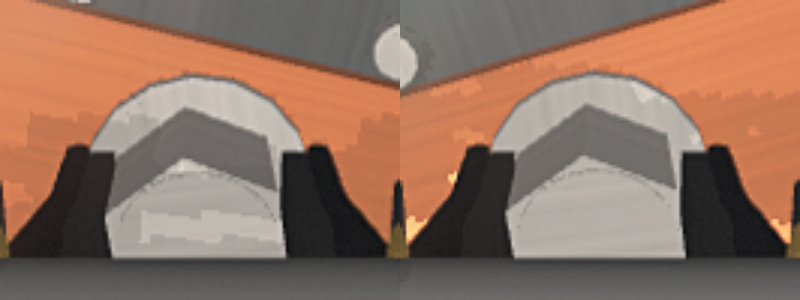

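The bolt follows the jaws with a few degrees of lag and has begun to sink. Carrying on clockwise.

Request:
servo_tool(targets=[[[0,0,0],[0,0,0.05]],[[0,0,0],[0,0,0.1]],[[0,0,0],[0,0,0.15]],[[0,0,0],[0,0,0.2]],[[0,0,0],[0,0,0.2]]])

```text
time_s: 20.92
position: [0.5574, 0.1541, 0.0676]
tcp_rot: [[0.552, 0.834, -0.0], [0.834, -0.552, -0.0], [-0.0, -0.0, -1.0]]
force: [-0.1, 0.2, -0.8]
opening: 0.367
```

```bash
python3 -c "
from h import *
c=look('f4');head(c)"
```

```text
t 20.93 p [0.5574 0.1541 0.0676] jaw -33.49 zax [-2.e-04 -0.e+00 -1.e+00] F [-0.1  0.2 -0.8] M [-0.06  0.21  0.04] open 0.367 q6 37.9
shift px -1 -4 score 0.756
edges [(188, 37), (193, 12), (204, 88), (215, 60), (233, 60), (235, 19), (237, 26)]
0.0135 [205.6 214.9 232.5]
0.0115 [204.6 213.8 230.9]
0.01 [203.8 212.9 229.8]
```

Request:
servo_tool(targets=[[[0,0,0],[0,0,0.05]],[[0,0,0],[0,0,0.1]],[[0,0,0],[0,0,0.15]],[[0,0,0],[0,0,0.15]]])

```text
time_s: 21.48
position: [0.5576, 0.1541, 0.0677]
tcp_rot: [[0.67, 0.742, 0.0], [0.742, -0.67, 0.0], [0.0, 0.0, -1.0]]
force: [-0.7, 0.8, -0.1]
opening: 0.363
```

```bash
cat >> h.py <<'E'
def fl(n):
    """subpixel row of the flange's far edge vs predicted for each foot height -> foot z"""
    c=load(n);I=cv2.imread(f"pics/{n}.png").astype(float)
    g=I[:,:,2]-I[:,:,0]          # orange bar high, grey steel low
    P=g[190:216,316:326].mean(1); d=np.clip(-np.diff(P),0,None); k=d.argmax(); w=slice(max(k-2,0),k+3)
    row=190.5+(d[w]*np.arange(len(d))[w]).sum()/d[w].sum()
    T=c["extrinsics"]@np.linalg.inv(TC); zs=np.arange(.005,.03,.0005)
    r=[px(c,[T[:3,3]+T[:3,0]*.0226*np.array([1,1,0])+np.array([0,0,f+.049-T[2,3]])])[0,1] for f in zs]
    print(n,"row",round(row,2),"foot z mm",round(1e3*np.interp(-row,-np.array(r)[::1],zs) if r[0]>r[-1] else 1e3*np.interp(row,r,zs),2))
E
python3 -c "
import h
from h import *
h.TC=np.array(eyes.capture('wrist')['T_tool_cam'])
c=look('f5')
for n in('base','r1','r2','r3','r4','f1','f2','f3','f4','f5'): fl(n)"
```

```text
t 21.52 p [0.5576 0.1541 0.0677] jaw -42.08 zax [ 4.e-04  1.e-04 -1.e+00] F [-0.1  0.7 -0.7] M [-0.1   0.15  0.  ] open 0.369 q6 46.5
shift px -1 -5 score 0.732
base row 205.75 foot z mm 19.51
r1 row 205.81 foot z mm 19.63
r2 row 205.67 foot z mm 19.36
r3 row 205.59 foot z mm 19.22
r4 row 201.03 foot z mm 10.18
f1 row 204.32 foot z mm 9.48
f2 row 204.01 foot z mm 8.95
f3 row 203.48 foot z mm 8.1
f4 row 203.09 foot z mm 7.41
f5 row 202.9 foot z mm 7.13
```

With its constant offset of about 3.6 mm removed, the edge measure puts the foot at roughly 10.8 mm. Home is 10.0. A bit more turn.

Request:
servo_tool(targets=[[[0,0,0],[0,0,0.05]],[[0,0,0],[0,0,0.1]],[[0,0,0],[0,0,0.15]],[[0,0,0],[0,0,0.15]]])

```text
time_s: 22.08
position: [0.5576, 0.154, 0.0677]
tcp_rot: [[0.774, 0.634, 0.0], [0.634, -0.774, -0.0], [0.0, 0.0, -1.0]]
force: [0.2, 0.0, 0.1]
opening: 0.37
```

```bash
python3 -c "
import h
from h import *
h.TC=np.array(eyes.capture('wrist')['T_tool_cam'])
c=look('f6')
for n in('f5','f6'): fl(n)"
```

```text
t 22.12 p [0.5576 0.154  0.0677] jaw -50.68 zax [ 3.e-04 -1.e-04 -1.e+00] F [-0.2 -1.1 -0.2] M [-0.09  0.15  0.02] open 0.369 q6 55.1
shift px -1 -4 score 0.715
f5 row 202.9 foot z mm 7.28
f6 row 202.95 foot z mm 7.39
```

```bash
python3 -c "
from h import *
cv2.imwrite('pics/m3.png',np.hstack([cv2.resize(cv2.imread(f'pics/{n}.png')[180:280,255:388],(400,300)) for n in('f5','f6')]))"
```

```text
(no output)
```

View pics/m3.png

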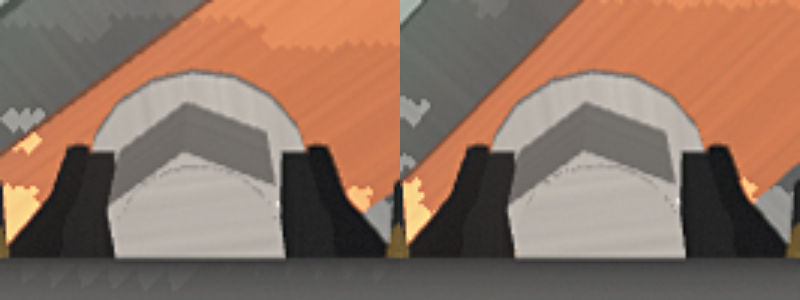

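The bolt is still turning with the jaws at the same lag, but sinking has stopped between f5 and f6, so the flange should be on the bar. I open, retreat and check.

Request:
servo_tool(targets=[[[0,0,0],[0,0,0]],[[0,0,0],[0,0,0]],[[0,0,0],[0,0,0]],[[0,0,0],[0,0,0]]], gripper=0.06)

```text
time_s: 22.68
position: [0.5575, 0.1541, 0.0677]
tcp_rot: [[0.775, 0.633, 0.0], [0.633, -0.775, 0.0], [0.0, 0.0, -1.0]]
force: [0.0, 0.4, 0.7]
opening: 0.669
```

Request:
servo_tool(targets=[[[0,0,-0.02],[0,0,0]],[[0,0,-0.05],[0,0,0]],[[0,0,-0.09],[0,0,0]],[[-0.05,0,-0.12],[0,0,0]],[[-0.05,0,-0.12],[0,0,0]],[[-0.05,0,-0.12],[0,0,0]],[[-0.05,0,-0.12],[0,0,0]]])

```text
time_s: 23.55
position: [0.5192, 0.1228, 0.1868]
tcp_rot: [[0.774, 0.633, -0.001], [0.633, -0.774, 0.0], [-0.0, -0.001, -1.0]]
force: [0.1, 0.2, -0.2]
opening: 0.685
```

Run:
```python
from h import *
st(); c=cap("wrist"); save(c,"w9"); t=cap("top"); save(t,"t9")
h=np.array([.5573,.1539])
for n,k in(("w",c),("t",t)):
  for f in(.010,.0135): print(n,f,px(k,[[*h,f+.049],[*h,f+.075]]).round(1).tolist())
u,v=px(c,[[*h,.07]])[0].astype(int); print(u,v)
i=c["pixels"][v-50:v+50,u-50:u+50]; u2,v2=px(t,[[*h,.07]])[0].astype(int)
cv2.imwrite("pics/m9.png",np.hstack([cv2.resize(i,(600,600),interpolation=cv2.INTER_CUBIC),cv2.copyMakeBorder(cv2.resize(t["pixels"][v2-40:v2+40,u2-13:u2+14],(200,592),interpolation=cv2.INTER_CUBIC),0,8,0,0,cv2.BORDER_CONSTANT)]))
```

```text
t 23.55 p [0.5192 0.1228 0.1868] jaw -50.75 zax [-7.e-04  1.e-04 -1.e+00] F [ 0.1  0.2 -0.2] M [-0.16  0.16  0.03] open 0.685 q6 52.0
w 0.01 [[320.9, 138.9], [321.0, 141.8]]
w 0.0135 [[320.9, 139.2], [321.0, 142.3]]
t 0.01 [[276.2, 205.3], [275.2, 204.4]]
t 0.0135 [[276.0, 205.2], [275.0, 204.2]]
320 140
```

View pics/m9.png

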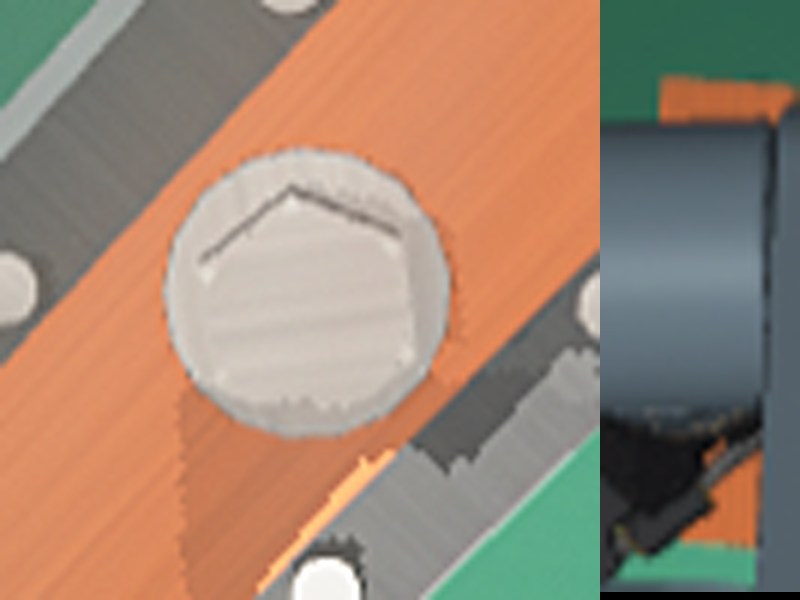

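The flange now sits centred over the hole, with its shadow adjoining it. My 12 views are used, so I'll check the flange height numerically from two offset wrist views, referenced to the stops, which are known to be 56 mm high.

Request:
servo_tool(targets=[[[0,0.05,0],[0,0,0]],[[0,0.09,0],[0,0,0]],[[0,0.11,0],[0,0,0]],[[0,0.11,0],[0,0,0]],[[0,0.11,0],[0,0,0]],[[0,0.11,0],[0,0,0]]])

```text
time_s: 24.4
position: [0.5872, 0.0385, 0.1876]
tcp_rot: [[0.774, 0.634, -0.001], [0.634, -0.774, 0.0], [-0.001, -0.001, -1.0]]
force: [0.7, -0.1, 0.2]
opening: 0.685
```

```bash
python3 -c "
from h import *
st(); save(cap('wrist'),'vA')"
```

```text
t 24.4 p [0.5872 0.0385 0.1876] jaw -50.68 zax [-1.2e-03  4.0e-04 -1.0e+00] F [ 0.7 -0.1  0.2] M [-0.14  0.13 -0.01] open 0.685 q6 43.5
```

Request:
servo_tool(targets=[[[0,-0.05,0],[0,0,0]],[[0,-0.1,0],[0,0,0]],[[0,-0.15,0],[0,0,0]],[[0,-0.2,0],[0,0,0]],[[0,-0.22,0],[0,0,0]],[[0,-0.22,0],[0,0,0]],[[0,-0.22,0],[0,0,0]],[[0,-0.22,0],[0,0,0]]])

```text
time_s: 25.45
position: [0.4505, 0.2067, 0.1877]
tcp_rot: [[0.776, 0.631, 0.001], [0.631, -0.776, -0.0], [0.001, 0.001, -1.0]]
force: [0.3, 0.3, -0.6]
opening: 0.692
```

```bash
cat > chk.py <<'E'
from h import *
from scipy.optimize import least_squares
c0=np.array([.5572,.1537]); off=[(.036,.0335),(.030,-.0385),(-.030,.039),(-.036,-.033)]
w3=load("w3"); f=lambda u,v:(120+u/2-.25,20+v/2-.25)
S=[pt(w3,f(*q),.056)[:2] for q in[(317,174),(450,141),(354,314),(479,286)]]
views={}
for n in("w9","vA","vB"):
    c=load(n);I=cv2.imread(f"pics/{n}.png"); b=I.astype(float); ratio=(b[:,:,2]+5)/(b[:,:,0]+5)
    G=cv2.cvtColor(I,cv2.COLOR_BGR2GRAY); st_=[]
    for s in S:
        u,v=px(c,[[*s,.056]])[0]; x,y=int(round(u))-14,int(round(v))-14
        if not(0<=x<610 and 0<=y<370): continue
        sat=np.ptp(b[y:y+28,x:x+28],axis=2); w=G[y:y+28,x:x+28]
        m=((w>120)&(sat<30)).astype(np.uint8)
        k,_,a,ce=cv2.connectedComponentsWithStats(m)
        o=[(a[j,4],ce[j]) for j in range(1,k) if 70<a[j,4]<260 and abs(a[j,2]-a[j,3])<4]
        if o: st_.append((s,np.array(min(o,key=lambda q:np.hypot(*(q[1]-14)))[1])+[x,y]))
    # flange rim: along each ray from flange centre inward edge grey->orange, subpixel, near side only
    cen=np.array([*c0,.059]); cam=c["extrinsics"][:2,3]-c0; ca=np.arctan2(cam[1],cam[0]); rim=[]
    for a in ca+np.radians(np.arange(-75,76,3)):
        rr=np.arange(.018,.029,.0001); q=px(c,[[c0[0]+r*np.cos(a),c0[1]+r*np.sin(a),.059] for r in rr]).astype(np.float32)
        p=cv2.remap(ratio.astype(np.float32),q[:,0].copy(),q[:,1].copy(),cv2.INTER_LINEAR)[:,0]
        if p[-5:].mean()<1.8 or p[:15].mean()>1.5: continue
        k=np.argmax(p>(p[:15].mean()+p[-15:].mean())/2); rim.append(q[k])
    views[n]=(c,st_,np.array(rim)); print(n,len(st_),len(rim))
def res(p,full=False):
    zs,cx,cy,h=p[:4]; sx=p[4:12].reshape(4,2); r=[];fr=[]
    for n,(c,st_,rim) in views.items():
        for s,uv in st_:
            i=[k for k in range(4) if np.allclose(S[k],s)][0]
            r+=list(px(c,[[*sx[i],zs]])[0]-uv)
        for uv in rim:
            P=pt(c,uv,h); fr.append((np.hypot(P[0]-cx,P[1]-cy)-.023)*1000*1.1)
    return np.r_[r,fr]
x0=np.r_[.056,c0,.059,np.array(S).ravel()]
o=least_squares(res,x0,x_scale=.001,loss="soft_l1",f_scale=.5); r=res(o.x)
print("stop z",o.x[0],"axis",o.x[1:3],"flange top z",o.x[3],"stops mean",o.x[4:].reshape(4,2).mean(0),"rms",np.sqrt((r**2).mean()),abs(r).max())
print("flange top above stop plane mm (home 3.0, start 6.5):",1e3*(o.x[3]-o.x[0]))
E
python3 -c "
from h import *
st(); save(cap('wrist'),'vB')"; python3 chk.py
```

```text
t 25.45 p [0.4505 0.2067 0.1877] jaw -50.87 zax [ 9.e-04 -1.e-04 -1.e+00] F [ 0.3  0.3 -0.6] M [-0.13  0.12 -0.03] open 0.692 q6 62.6
w9 3 39
vA 4 51
vB 2 51
stop z 0.055009956986036466 axis [0.55692912 0.15391512] flange top z 0.056257285836064055 stops mean [0.55698237 0.15370453] rms 0.1726558298756087 0.47624802530788735
flange top above stop plane mm (home 3.0, start 6.5): 1.247328850027589
```

```bash
cat > chk2.py <<'E'
from chk import *
print("--- plane sweep")
V={n:(load(n),cv2.imread(f"pics/{n}.png").astype(np.float32)) for n in("w9","vA","vB")}
sm=o.x[4:].reshape(4,2); ux=(sm[1]-sm[0])+(sm[3]-sm[2])
# bar's long axis: world direction from the rack side: from w3 bar edge pixels (209,220)->(580,128)
e=(pt(w3,f(580,128),.055)-pt(w3,f(207,220),.055))[:2]; e/=np.linalg.norm(e); nrm=np.array([-e[1],e[0]])
def patch(n,P,z):
    c,I=V[n]; q=px(c,np.c_[P,np.full(len(P),z)]).astype(np.float32)
    return cv2.remap(cv2.GaussianBlur(I,(0,0),.7),q[:,0].copy(),q[:,1].copy(),cv2.INTER_CUBIC)[:,0]
def sweep(P,name,z0):
    zs=z0+np.arange(-.006,.0061,.00025)
    for a,b in(("vA","vB"),("w9","vA"),("w9","vB")):
        sc=[]
        for z in zs:
            A,B=patch(a,P,z),patch(b,P,z); sc.append(np.mean([np.corrcoef(A[:,k],B[:,k])[0,1] for k in range(3)]))
        k=int(np.argmax(sc)); 
        if 0<k<len(zs)-1: p=np.polyfit(zs[k-1:k+2]-zs[k],sc[k-1:k+2],2); zb=zs[k]-p[1]/2/p[0]
        else: zb=zs[k]
        print(name,a,b,"z",round(zb*1e3,2),"ncc",round(sc[k],3))
ax=o.x[1:3]
g=lambda r0,r1,w:np.array([ax+e*s+nrm*t for s in np.arange(r0,r1,.0007) for t in np.arange(-w,w+1e-9,.0007)])
sweep(g(.030,.062,.036),"bar+e",.055); sweep(g(-.062,-.030,.036),"bar-e",.055)
sweep(g(.030,.062,.024),"barin+e",.055); sweep(g(-.062,-.030,.024),"barin-e",.055)
d=np.array([ax+[x,y] for x in np.arange(-.017,.0171,.0006) for y in np.arange(-.017,.0171,.0006) if x*x+y*y<.017**2])
sweep(d,"headtop",.085)
def res2(p):
    cx,cy,h,r=p; return np.concatenate([[(np.hypot(*(pt(c,uv,h)[:2]-[cx,cy]))-r)*1e3 for uv in rim] for c,_,rim in views.values()])
q=least_squares(res2,[*ax,.056,.023],x_scale=.001,loss="soft_l1",f_scale=.3); print("flange lower rim z, r",q.x[2:]*1e3,"axis",q.x[:2],"rms mm",np.sqrt((res2(q.x)**2).mean()))
E
python3 chk2.py | sed -n '/---/,$p'
```

```text
--- plane sweep
bar+e vA vB z 54.73 ncc 0.485
bar+e w9 vA z 54.18 ncc 0.761
bar+e w9 vB z 54.09 ncc 0.557
bar-e vA vB z 54.37 ncc 0.471
bar-e w9 vA z 50.75 ncc 0.59
bar-e w9 vB z 54.51 ncc 0.627
barin+e vA vB z 49.0 ncc 0.092
barin+e w9 vA z 55.16 ncc 0.268
barin+e w9 vB z 61.0 ncc -0.407
barin-e vA vB z 61.0 ncc 0.13
barin-e w9 vA z 61.0 ncc 0.189
barin-e w9 vB z 61.0 ncc -0.25
headtop vA vB z 85.74 ncc 0.166
headtop w9 vA z 83.11 ncc 0.638
headtop w9 vB z 91.0 ncc 0.116
flange lower rim z, r [55.78644604 22.87041281] axis [0.55698287 0.15394491] rms mm 0.1486873210293403
```

```bash
cat > chk3.py <<'E'
from chk2 import *
print("=== bar edges")
ed={}
for n,(c,I) in V.items():
    cp=(c["extrinsics"][:2,3]-ax)@nrm; ratio=(I[:,:,2]+5)/(I[:,:,0]+5)
    for sg in(1,-1):
        pts=[]
        for s in np.r_[-.06:-.02:.001,.02:.06:.001]:
            tt=np.arange(.020,.036,.0001); q=px(c,[[*(ax+e*s+nrm*sg*t),.055] for t in tt]).astype(np.float32)
            if q.min()<3 or q[:,0].max()>636 or q[:,1].max()>396: continue
            p=cv2.remap(ratio,q[:,0].copy(),q[:,1].copy(),cv2.INTER_LINEAR)[:,0]
            if p[:20].mean()<1.6 or p[-20:].mean()>1.4: continue
            pts.append(q[np.argmax(p<(p[:20].mean()+p[-20:].mean())/2)])
        far=np.sign(cp)!=sg; dist=np.median([(pt(c,u,.055)[:2]-ax)@nrm for u in pts]) if pts else 0
        ed[n,sg]=(far,pts); print(n,sg,"far" if far else "near",len(pts),"cam perp",round(cp,3),"dist mm",round(dist*1e3,2), "cam h",round(c["extrinsics"][2,3]-.055,3))
F=[(views_c,sg,u) for (n,sg),(far,pts) in ed.items() if far for views_c in[V[n][0]] for u in pts]
def rb(p):
    z,off,ang=p; m=np.array([np.cos(ang),np.sin(ang)])@np.array([nrm,-e]); return [((pt(c,u,z)[:2]-ax)@m-off-sg*.028)*1e3 for c,sg,u in F]
b=least_squares(rb,[.055,0,0],x_scale=[.001,.001,.01],loss="soft_l1",f_scale=.3); print("bar top z mm",b.x[0]*1e3,"axis off",b.x[1]*1e3,"rms",np.sqrt(np.mean(np.square(rb(b.x)))))
q=least_squares(lambda p:res2([*p,.023]),[*ax,.056],x_scale=.001,loss="soft_l1",f_scale=.3); print("flange lower rim z (r fixed)",q.x[2]*1e3)
E
python3 chk3.py | sed -n '/===/,$p'
```

```text
=== bar edges
w9 1 near 80 cam perp 0.02 dist mm 27.7 cam h 0.293
w9 -1 far 80 cam perp 0.02 dist mm -28.2 cam h 0.293
vA 1 far 80 cam perp -0.058 dist mm 27.5 cam h 0.294
vA -1 near 80 cam perp -0.058 dist mm -28.9 cam h 0.294
vB 1 near 80 cam perp 0.098 dist mm 29.0 cam h 0.294
vB -1 far 80 cam perp 0.098 dist mm -28.4 cam h 0.294
bar top z mm 54.842491593549035 axis off -0.3723588608289097 rms 0.1687852387986909
flange lower rim z (r fixed) 56.26272381762617
```

Two-view geometry puts the flange 1.0–1.4 mm above the bar, within its error but too close to the 1.5 mm limit. A touch will be more certain: I close the fingers and lower them gently on the head top, which is at z = 85.0 mm when home.

```bash
python3 -c "
from h import *
st(); plan([.5571,.1539,.12],-50.8)"
```

```text
t 25.5 p [0.4503 0.2068 0.1876] jaw -50.87 zax [ 5.e-04 -1.e-04 -1.e+00] F [-0.7 -0.4  0.3] M [-0.06  0.12 -0.04] open 0.691 q6 62.6
shift [0.0495 0.1084 0.0677] turn [ 0.0004 -0.0004 -0.0012] q6 then 66.24292173278906
```

Request:
servo_tool(targets=[[[0.02,0.04,0],[0,0,0]],[[0.04,0.09,0.01],[0,0,0]],[[0.0495,0.108,0.03],[0,0,0]],[[0.0495,0.108,0.06],[0,0,0]],[[0.0495,0.108,0.08],[0,0,0]],[[0.0495,0.108,0.095],[0,0,0]],[[0.0495,0.108,0.095],[0,0,0]],[[0.0495,0.108,0.095],[0,0,0]],[[0.0495,0.108,0.095],[0,0,0]]], gripper=0.0)

```text
time_s: 26.62
position: [0.5565, 0.1555, 0.0936]
tcp_rot: [[0.774, 0.633, 0.002], [0.633, -0.774, 0.0], [0.002, 0.001, -1.0]]
force: [0.3, -0.3, -0.7]
opening: 0.005
```

```bash
python3 -c "
from h import *
st(); plan([.5571,.1539,.087],-50.8)"
```

```text
t 26.62 p [0.5565 0.1555 0.0936] jaw -50.75 zax [ 2.1e-03  2.0e-04 -1.0e+00] F [ 0.3 -0.3 -0.7] M [-0.1   0.16 -0.08] open 0.005 q6 55.3
shift [-0.0006  0.0015  0.0066] turn [ 0.0012 -0.0017  0.0008] q6 then 66.24292173278906
```

Request:
servo_tool(targets=[[[-0.0005,0.001,0.002],[0,0,0]],[[-0.0005,0.001,0.004],[0,0,0]],[[-0.0005,0.001,0.005],[0,0,0]],[[-0.0005,0.001,0.005],[0,0,0]]])

```text
time_s: 27.12
position: [0.5559, 0.1543, 0.0875]
tcp_rot: [[0.775, 0.633, -0.0], [0.633, -0.775, -0.0], [-0.0, -0.0, -1.0]]
force: [-0.1, -0.2, 0.1]
opening: 0.003
```

Request:
servo_tool(targets=[[[0,0,0.0005],[0,0,0]],[[0,0,0.0005],[0,0,0]]])

```text
time_s: 27.38
position: [0.556, 0.1542, 0.0871]
tcp_rot: [[0.775, 0.633, -0.0], [0.633, -0.775, -0.0], [-0.0, -0.0, -1.0]]
force: [-0.1, 0.5, 0.1]
opening: 0.006
```

Request:
servo_tool(targets=[[[0,0,0.0005],[0,0,0]],[[0,0,0.0005],[0,0,0]]])

```text
time_s: 27.62
position: [0.556, 0.1542, 0.0866]
tcp_rot: [[0.775, 0.633, -0.0], [0.633, -0.775, -0.0], [-0.0, -0.0, -1.0]]
force: [0.0, 0.2, 0.1]
opening: 0.007
```

Request:
servo_tool(targets=[[[0,0,0.0005],[0,0,0]],[[0,0,0.0005],[0,0,0]]])

```text
time_s: 27.88
position: [0.556, 0.1542, 0.0861]
tcp_rot: [[0.775, 0.632, -0.0], [0.632, -0.775, -0.0], [-0.0, -0.0, -1.0]]
force: [1.1, -0.4, -0.2]
opening: 0.005
```

Request:
servo_tool(targets=[[[0,0,0.0004],[0,0,0]],[[0,0,0.0004],[0,0,0]]])

```text
time_s: 28.12
position: [0.556, 0.1542, 0.0857]
tcp_rot: [[0.775, 0.633, -0.0], [0.633, -0.775, -0.0], [-0.0, -0.0, -1.0]]
force: [-0.2, 0.7, 0.1]
opening: 0.001
```

Request:
servo_tool(targets=[[[0,0,0.0004],[0,0,0]],[[0,0,0.0004],[0,0,0]]])

```text
time_s: 28.38
position: [0.5561, 0.1542, 0.0855]
tcp_rot: [[0.775, 0.633, 0.0], [0.633, -0.775, 0.0], [0.0, 0.0, -1.0]]
force: [0.0, -0.3, 0.8]
opening: 0.007
```

Request:
servo_tool(targets=[[[0,0,0.0004],[0,0,0]],[[0,0,0.0004],[0,0,0]]])

```text
time_s: 28.62
position: [0.5561, 0.1542, 0.0854]
tcp_rot: [[0.775, 0.633, 0.0], [0.633, -0.775, -0.0], [0.0, 0.0, -1.0]]
force: [-1.2, -0.8, 5.9]
opening: 0.002
```

Contact came at 85.4–85.5 mm with 6 N. That puts the gap at about 0.4 mm or less, including the 0.2 mm bias seen at the land contact, and the head didn't yield. I retreat and hand in.

Request:
servo_tool(targets=[[[0,0,-0.01],[0,0,0]],[[0,0,-0.04],[0,0,0]],[[0,0,-0.09],[0,0,0]],[[0,0,-0.12],[0,0,0]],[[0,0,-0.12],[0,0,0]],[[0,0,-0.12],[0,0,0]],[[0,0,-0.12],[0,0,0]],[[0,0,-0.12],[0,0,0]],[[0,0,-0.12],[0,0,0]]])

```text
time_s: 29.75
position: [0.5557, 0.1542, 0.2042]
tcp_rot: [[0.775, 0.632, -0.001], [0.632, -0.775, -0.0], [-0.001, -0.001, -1.0]]
force: [0.5, 0.2, -0.2]
opening: 0.002
```

```bash
python3 -c "
from h import *
st(); print(order.hand_in())"
```

```text
t 29.75 p [0.5557 0.1542 0.2042] jaw -50.77 zax [-1.4e-03 -1.0e-04 -1.0e+00] F [ 0.5  0.2 -0.2] M [-0.06  0.06 -0.  ] open 0.002 q6 55.2
the job is handed in; nothing more can be done
None
```

The bolt is screwed in, released and handed in at 29.8 s; no verdict came back. I took it from the rack and set it on the lands at about 4 N. Then I turned it anticlockwise in a loose 32 mm cage until it dropped (7 px image shift against 7.6 predicted), and screwed it clockwise about 1.3 rad until it stopped sinking.

**Last checks:**
- **Axis:** the bolt's axis is within about 0.3 mm of the fixture centre by camera fit.
- **Flange gap:** the two checks disagreed somewhat. Two-view camera geometry put the flange 1.0–1.4 mm above the bar, close to the 1.5 mm limit. A gentle touch with the closed fingers met the head top at 85.4–85.5 mm, against 85.0 when home. I trust the touch, which means a gap of about 0.4 mm or less.
- **Forces:** readings between moves never passed 6 N, and the wrist was free of contact at hand-in. I could not measure the contact force between bolt and fixture directly.
- **Not checked:** I did not measure the bystanders again at the end, or the bolt's tilt directly. No unexpected contact showed in the force readings.

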